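# Release the latched key on the speaker switch box

## Task

One of the four identical white keys on the speaker switch box is still latched down, a few millimetres lower than the rest. With the fingertips, tap each key lightly, one after the other from left to right as the robot sees them, to feel which one is down; then press that key fully in and let go so that it springs back up, and leave all four keys up. Do not push in any other key, press firmly but without hitting hard, and leave the loose tweeter, sanding block and capacitor where they lie.

Things in the scene. Friction and masses are not known exactly. Their poses are not given: they have to be found in the camera images.
- switch_box: grey loudspeaker switch box, 130 (x) x 230 (y) x 50 mm high, screwed to the table; origin at the centre of its underside. Its own x points away from the robot, its y to the robot's left along the row of four white keys. On the far side of its top, 62 mm behind the row, stand four pairs of red and black binding posts, 15 mm high.
- place_1 (a point): fixed point on the box's top face (50 mm above the table) under the middle of the first (leftmost) key in the row; neighbouring places are 46 mm apart along the box's y
- place_2 (a point): fixed point on the box's top face (50 mm above the table) under the middle of the second key in the row; neighbouring places are 46 mm apart along the box's y
- place_3 (a point): fixed point on the box's top face (50 mm above the table) under the middle of the third key in the row; neighbouring places are 46 mm apart along the box's y
- place_4 (a point): fixed point on the box's top face (50 mm above the table) under the middle of the fourth (rightmost) key in the row; neighbouring places are 46 mm apart along the box's y
- key_a_top (a point): middle of the top face of white key a; it moves with the key. Which place each key occupies changes from run to run. The cap is 34 (box x) by 26 mm (box y); its top stands 18 mm above the box's top face when up, 11.5 mm when latched, 6 mm when fully in. A low black frame, 4 mm high, runs round it.
- key_a (a joint): how far key a is pressed, m: 0 up, about 0.0065 latched, hard stop at 0.012. Sprung: 4 N moves it from the top, 0.9 N more per mm, 15 N at the stop. A 5 N touch sinks an up key 1 to 2 mm; a latched key gives only 0.5 to 1 mm at 5 N, 2 mm at 10 N, and stays latched. Pressed past 0.0105 (13 N or more) and let go, a latched key springs up and stays up.
- key_b_top (a point): middle of the top face of white key b; it moves with the key. Which place each key occupies changes from run to run. The cap is 34 (box x) by 26 mm (box y); its top stands 18 mm above the box's top face when up, 11.5 mm when latched, 6 mm when fully in. A low black frame, 4 mm high, runs round it.
- key_b (a joint): how far key b is pressed, m: 0 up, about 0.0065 latched, hard stop at 0.012. Sprung: 4 N moves it from the top, 0.9 N more per mm, 15 N at the stop. A 5 N touch sinks an up key 1 to 2 mm; a latched key gives only 0.5 to 1 mm at 5 N, 2 mm at 10 N, and stays latched. Pressed past 0.0105 (13 N or more) and let go, a latched key springs up and stays up.
- key_c_top (a point): middle of the top face of white key c; it moves with the key. Which place each key occupies changes from run to run. The cap is 34 (box x) by 26 mm (box y); its top stands 18 mm above the box's top face when up, 11.5 mm when latched, 6 mm when fully in. A low black frame, 4 mm high, runs round it.
- key_c (a joint): how far key c is pressed, m: 0 up, about 0.0065 latched, hard stop at 0.012. Sprung: 4 N moves it from the top, 0.9 N more per mm, 15 N at the stop. A 5 N touch sinks an up key 1 to 2 mm; a latched key gives only 0.5 to 1 mm at 5 N, 2 mm at 10 N, and stays latched. Pressed past 0.0105 (13 N or more) and let go, a latched key springs up and stays up.
- key_d_top (a point): middle of the top face of white key d; it moves with the key. Which place each key occupies changes from run to run. The cap is 34 (box x) by 26 mm (box y); its top stands 18 mm above the box's top face when up, 11.5 mm when latched, 6 mm when fully in. A low black frame, 4 mm high, runs round it.
- key_d (a joint): how far key d is pressed, m: 0 up, about 0.0065 latched, hard stop at 0.012. Sprung: 4 N moves it from the top, 0.9 N more per mm, 15 N at the stop. A 5 N touch sinks an up key 1 to 2 mm; a latched key gives only 0.5 to 1 mm at 5 N, 2 mm at 10 N, and stays latched. Pressed past 0.0105 (13 N or more) and let go, a latched key springs up and stays up.
- tweeter_1: loose black round tweeter with silver dome, 76 mm wide, 37 mm high, standing beside the left end of the box; origin at the centre of its underside; bystander
- sand_block: loose brown sanding block, 63 x 105 x 34 mm, lying beside the right end of the box; origin at the centre of its underside; bystander
- cap_3: loose yellow capacitor with wire leads, 21 x 84 x 21 mm, lying on the robot's side of the box; origin at the centre of its underside; bystander

How it is judged:
By the outcome, as a careful person would: the job done as asked, in the order asked, and still so for the second after the job is handed in, with the robot touching nothing.
It also fails if it takes over 42 s, if anything falls off the work surface, if the arm or the gripper's body presses on something with over 40 N, if the wrist force passes 120 N, or if a joint passes its speed limit or range.

## Robot

A 7-joint arm with a two-finger parallel gripper is mounted at the origin on a cart in front of the work surface, level with it; the furniture and walls round the work are solid. World frame = base frame: x ahead of the robot, y to its left, z up, the work surface at z = 0. Lengths are in mm, angles in rad, forces in N, time in s.
With the tool pointing down it reaches from about 425 to 1025 mm from the base axis. Payload 3.6 kg.
Tool frame: the origin (TCP) lies at the very end of the fingers, on their centre line; the grasp point (between the pads) lies 19 mm behind it; z points along the fingers, y is the line along which they close (so a half turn about z gives the same grasp; the last joint's range is limited). The gripper opens to 85 mm and grips with 20 to 120 N. Pads are 22 mm wide; open, the fingers measure 114 mm over their backs; the gripper's body (76 mm by 85 mm) begins 54 mm behind the grasp point. The pads swing forward as they close: fully open they stand 13 mm farther back than shut.
Start: joints at [-1.407, 0.591, 0.048, 1.609, -0.033, 0.943, -0.034], TCP at [184.837, 701.045, 202.102] pointing down, gripper open.
Joint ranges: [-2.69, 2.69], [-0.47, 2.24], [-1.27, 1.36], [0.19, 2.51], [-1.53, 4.68], [0.08, 2.07], [-3.09, 3.09]. Speed limits (rad/s): [2.57, 2.57, 3.14, 3.14, 3.14, 3.14, 3.14].

## Interface

Orientations are given as a unit quaternion [x, y, z, w].
In Python, from workcell import robot gives the robot as it stands.
- The arm moves only by the tool play_rows, never from a script. Its argument "deltas" is a list that holds one entry, the list of rows, each a list of 7 numbers: the shift along the tool's x, y, z in m, then the turn, a rotation vector about the tool's x, y, z in degrees, then the finger opening in m, from 0 to 0.0854. In form: [[[tx, ty, tz, rx, ry, rz, gripper], ...]]. A call has 1 to 10 rows; each row is the pose to reach, as a shift and turn from the pose commanded when the call began, along the tool's axes at that moment; what a row does not reach only later rows make up. A row lasts 1/12 s, in which the tool goes at most 41.7 mm and 7.16 degrees, less where a joint would pass 70% of its speed; a pose out of reach is approached as far as the arm can. A call with a gripper value outside its range is refused whole. The fingers move at their own pace and stop on an object; "newtons" is the grip in N (left out, the last holds). Time passes only in rows, so rows that repeat a pose let the fingers close. It gives the time, the measured TCP pose, the force, the opening and the grip force at its end, in the units of the state.
- robot.get_state(): the state, without advancing time (a new reading comes with each control period).
- robot.camera(name): name is "side" or "top" or "wrist"; returns a dict with "frame" (420x560x3 uint8, red, green, blue), "fx", "fy", "cx", "cy" (pixels), "dist" ([k1, k2, p1, p2, k3] as OpenCV has them; the pictures are not rectified), "cam_to_world" (4x4, takes a point from camera to world coordinates). Camera axes: x right, y down, z forward; pixel columns grow to the right and rows downward; lengths in mm; the calibration is good to about 2 mm. A picture is of the moment at which its call begins. There is no depth.
- robot.sign_off(): hands the job in; it is judged then, once.
The state is a dict: "time": time; "qpos": joint angles; "joint_vel": joint speeds; "tau": joint torques, N m; "eef_pos": TCP position; "ee_rot": TCP orientation; "force": force on the tool from outside, world axes, zero at the start; "wrist_torque": the same for the moment, N m; "gripper_width": opening from 0.0 (shut) to 1.0 (fully open); "gripper_force": force on a finger pad.
Only numpy, scipy, OpenCV 4.12 (cv2) and the standard library are available. Lean on these libraries where they do the work, as an engineer would, in place of code of your own. Each camera call takes 0.05 s, during which the arm holds its last target. There are 200 camera calls.

## Working session

There is one attempt and no reset: what is moved stays moved. The work goes in short steps, Python scripts to look and compute and a tool call to move; the robot and the scene stay as the last step left them, time stands still between calls to the robot, and variables do not carry over. Pictures are saved under pics/ and viewed, at most 10 in all, crops included, and the job is handed in when it is done.

Besides the shell and the picture viewer there is one more tool, called after "Emit:" by a JSON object that holds its "fn" and its "kwargs", one argument or row to a line. play_rows: Moves the arm, as the interface text tells. Its arguments: {"type":"object","properties":{"deltas":{"type":"array","items":{"type":"array","items":{"type":"array","items":{"type":"number"}}}},"newtons":{"type":"number"}},"required":["deltas"]}

```bash
mkdir -p pics; python3 - <<'E'
from workcell import robot
import cv2,json
s=robot.get_state();print({k:s[k] for k in('time','eef_pos','ee_rot','force','gripper_width')})
for n in("top","side"):
    c=robot.camera(n);cv2.imwrite(f"pics/{n}0.png",c["frame"][:,:,::-1])
    print(n,c["fx"],c["fy"],c["cx"],c["cy"],c["dist"],c["cam_to_world"])
E
```

```text
{'time': 0.0, 'eef_pos': array([184.60883208, 700.16201484, 200.91942307]), 'ee_rot': array([ 1.28515562e-01,  9.91706837e-01, -1.13631035e-03, -8.73136852e-05]), 'force': array([-0.23822061, -0.35399344,  0.11272413]), 'gripper_width': 1.000819873320034}
top 503.89024952415974 503.89024952415974 282.1832472921191 214.2640621606734 [0.0606246 0.        0.        0.        0.       ] [[-1.03614458e-03 -9.84837560e-01  1.73475953e-01  3.32845257e+02]
 [-9.99439098e-01  6.82656070e-03  3.27854660e-02  4.00375198e+01]
 [-3.34726025e-02 -1.73344680e-01 -9.84292236e-01  1.10634258e+03]
 [ 0.00000000e+00  0.00000000e+00  0.00000000e+00  1.00000000e+00]]
side 407.00608166831483 407.00608166831483 277.9138065803557 208.5783890948081 [0.01214959 0.         0.         0.         0.        ] [[ 9.99526410e-01  7.00128921e-03 -2.99656161e-02  5.28662484e+02]
 [ 2.68771819e-02 -6.72833260e-01  7.39305770e-01 -6.90025655e+02]
 [-1.49857696e-02 -7.39761033e-01 -6.72702788e-01  7.26642314e+02]
 [ 0.00000000e+00  0.00000000e+00  0.00000000e+00  1.00000000e+00]]
```

View pics/top0.png

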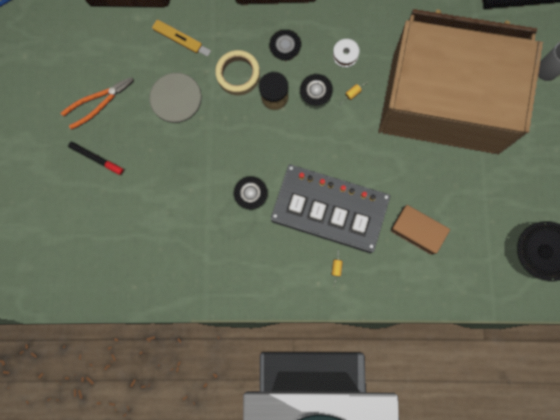

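View pics/side0.png

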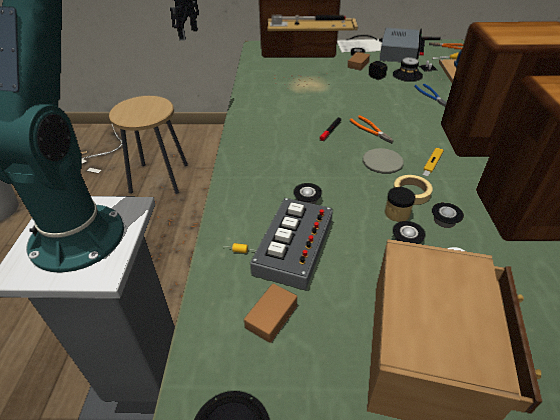

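The top view shows the box with its keys at about (297,204), (317,211), (339,217) and (360,224). The tweeter is on the left at (250,193), the sanding block on the right at (420,229) and the capacitor in front at (337,268). The side view has the keys at about (295,209) to (277,248).

```bash
cat > h.py <<'E'
import numpy as np,cv2
def ray(c,uv):
    K=np.array([[c["fx"],0,c["cx"]],[0,c["fy"],c["cy"]],[0,0,1]])
    p=cv2.undistortPoints(np.array(uv,float).reshape(-1,1,2),K,np.array(c["dist"])).reshape(-1,2)
    T=np.array(c["cam_to_world"]);return T[:3,3],np.c_[p,np.ones(len(p))]@T[:3,:3].T
def atz(c,uv,z):
    o,d=ray(c,uv);return o+d*((z-o[2])/d[:,2])[:,None]
E
python3 - <<'E'
from workcell import robot
from h import *
np.set_printoptions(precision=1,suppress=True)
for n,(x0,y0,x1,y1),t in(("top",(280,185,375,240),150),("side",(262,198,310,260),165)):
    c=robot.camera(n);f=c["frame"]
    m=np.zeros(f.shape[:2],np.uint8);m[y0:y1,x0:x1]=(f[y0:y1,x0:x1].min(2)>t)
    k,l,st,ce=cv2.connectedComponentsWithStats(m)
    for i in range(1,k):
        if st[i,4]>25: print(n,st[i],ce[i],atz(c,[ce[i]],68)[0])
    if n=="top":
        print(atz(c,[(291,169),(387,197),(372,246),(275,217)],50))
    a=f[150:290,230:400]
    cv2.imwrite(f"pics/{n}z.png",cv2.resize(a[:,:,::-1],None,fx=4,fy=4,interpolation=cv2.INTER_CUBIC))
E
```

```text
top [290 195  15  17 175] [296.6 203.1] [539.5  44.3  68. ]
top [311 202  14  17 178] [317.5 210.1] [524.2   0.8  68. ]
top [332 208  15  17 182] [338.7 216.2] [511.  -43.2  68. ]
top [353 215  15  17 186] [360.  222.9] [496.6 -86.7  68. ]
[[ 618.2   56.1   50. ]
 [ 554.7 -147.4   50. ]
 [ 450.4 -112.5   50. ]
 [ 513.2   90.5   50. ]]
side [288 203  15   9  86] [295.5 206.7] [541.5  40.9  68. ]
side [282 217  16   9  93] [289.4 221.1] [527.2  -9.1  68. ]
side [275 228  17  10 106] [283.1 232.4] [513.3 -46.   68. ]
side [268 242  17  11 116] [276.2 246.7] [499.  -89.8  68. ]
```

View pics/sidez.png

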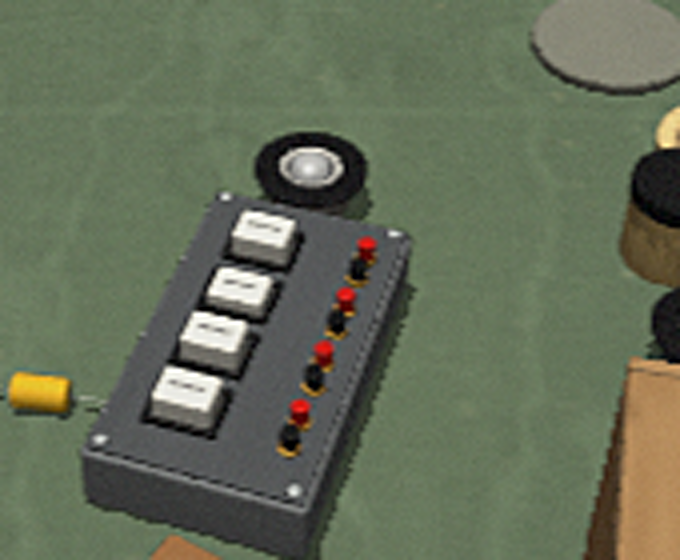

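Emit:
{"fn": "play_rows", "kwargs": {
  "deltas": [
    [[-0.01,-0.011,0.001,0,0,2,0],[-0.03,-0.032,0.003,0,0,5.5,0],[-0.056,-0.06,0.006,0,0,10,0],[-0.082,-0.087,0.009,0,0,15,0],[-0.107,-0.114,0.012,0,0,19.5,0],[-0.133,-0.142,0.015,0,0,24,0],[-0.158,-0.169,0.018,0,0,29,0],[-0.184,-0.196,0.021,0,0,33.5,0],[-0.209,-0.223,0.024,0,0,38,0],[-0.235,-0.25,0.027,0,0,43,0]]
  ],
  "newtons": 40
}}

```text
time: 1.03
eef_pos: [348.7, 397.8, 175.1]
ee_rot: [0.485, 0.875, 0.0, -0.0]
force: [0.3, -0.3, -0.4]
gripper_width: 0.003
gripper_force: 0.0
```

```bash
cat > t.py <<'E'
import sys,numpy as np
from scipy.spatial.transform import Rotation as R
from workcell import robot
x,y,z=map(float,sys.argv[1:4]);yaw=-17.8
s=robot.get_state();r=R.from_quat(s["ee_rot"])
b=np.array([np.cos(np.radians(yaw)),np.sin(np.radians(yaw)),0]);Y=b;Z=np.array([0,0,-1.]);X=np.cross(Y,Z)
g=R.from_matrix(np.c_[X,Y,Z])
print(s["eef_pos"].round(1),s["force"].round(2),"shift m",(r.inv().apply(np.array([x,y,z])-s["eef_pos"])/1e3).round(4),"rot",(r.inv()*g).as_rotvec(True).round(2))
E
python3 t.py 540 43 130
```

```text
[348.7 397.8 175.1] [ 0.27 -0.35 -0.41] shift m [-0.4023 -0.026   0.045 ] rot [ 0.000e+00 -2.000e-02  4.983e+01]
```

Emit:
{"fn": "play_rows", "kwargs": {
  "deltas": [
    [[-0.036,-0.002,0.004,0,0,5,0],[-0.074,-0.005,0.008,0,0,10,0],[-0.112,-0.007,0.012,0,0,15,0],[-0.15,-0.01,0.017,0,0,20,0],[-0.188,-0.012,0.021,0,0,25,0],[-0.226,-0.015,0.025,0,0,30,0],[-0.264,-0.017,0.029,0,0,35,0],[-0.302,-0.02,0.034,0,0,40,0],[-0.34,-0.022,0.038,0,0,45,0],[-0.375,-0.024,0.042,0,0,48,0]]
  ]
}}

```text
time: 1.87
eef_pos: [528.9, 67.3, 133.0]
ee_rot: [0.799, 0.602, 0.0, 0.0]
force: [0.4, 0.3, 0.1]
gripper_width: -0.007
gripper_force: 0.0
```

Emit:
{"fn": "play_rows", "kwargs": {
  "deltas": [
    [[-0.017,-0.001,0.002,0,0,1.2,0],[-0.027,-0.002,0.003,0,0,1.8,0],[-0.027,-0.002,0.003,0,0,1.8,0]]
  ]
}}

```text
time: 2.12
eef_pos: [516.6, 41.6, 129.7]
ee_rot: [0.808, 0.589, -0.001, -0.001]
force: [-0.6, -0.4, 0.3]
gripper_width: -0.004
gripper_force: 0.0
```

```bash
python3 t.py 540 43 90; python3 - <<'E'
from workcell import robot
import cv2
c=robot.camera("top");cv2.imwrite("pics/top1.png",cv2.resize(c["frame"][140:280,220:420,::-1],None,fx=4,fy=4,interpolation=cv2.INTER_CUBIC))
c=robot.camera("wrist");cv2.imwrite("pics/w1.png",c["frame"][:,:,::-1])
E
```

```text
[516.6  41.6 129.7] [-0.6  -0.43  0.31] shift m [0.0085 0.0219 0.0396] rot [-0.14  0.09  0.01]
```

View pics/w1.png

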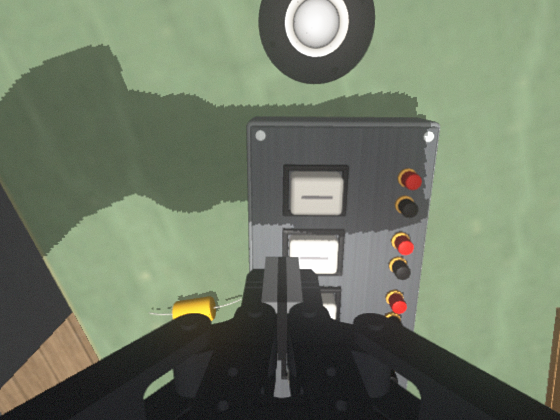

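The wrist view shows key 1 at (316,190) and key 2 at (314,256), well aligned with the gripper.

```bash
python3 - <<'E'
from workcell import robot
from h import *
c=robot.camera("wrist")
print(atz(c,[(316.5,190)],68).round(1),atz(c,[(314.5,256)],61.5).round(1),atz(c,[(260,135),(428,136)],50).round(1))
E
```

```text
[[542.3  50.9  68. ]] [[528.1   3.8  61.5]] [[517.2  92.9  50. ]
 [622.1  59.1  50. ]]
```

```bash
python3 t.py 541 45.5 73
```

```text
[518.2  46.  130.1] [ 0.62 -0.07  0.15] shift m [0.0062 0.022  0.0571] rot [-0.06 -0.07  0.4 ]
```

Emit:
{"fn": "play_rows", "kwargs": {
  "deltas": [
    [[0.003,0.011,0.02,0,0,0.2,0],[0.006,0.022,0.045,0,0,0.4,0],[0.006,0.022,0.055,0,0,0.4,0],[0.006,0.022,0.057,0,0,0.4,0],[0.006,0.022,0.057,0,0,0.4,0]]
  ]
}}

```text
time: 2.68
eef_pos: [540.1, 44.2, 72.6]
ee_rot: [0.808, 0.589, -0.001, -0.001]
force: [-0.9, 0.5, -0.1]
gripper_width: -0.003
gripper_force: 0.0
```

```bash
python3 t.py 541 45.5 69
```

```text
[540.1  44.2  72.6] [-0.86  0.48 -0.05] shift m [0.0015 0.0005 0.0035] rot [-0.16  0.03 -0.05]
```

Emit:
{"fn": "play_rows", "kwargs": {
  "deltas": [
    [[0,0,0.002,0,0,0,0],[0,0,0.004,0,0,0,0],[0,0,0.005,0,0,0,0],[0,0,0.005,0,0,0,0]]
  ]
}}

```text
time: 3.02
eef_pos: [541.5, 43.1, 68.5]
ee_rot: [0.809, 0.588, 0.0, 0.0]
force: [0.7, 0.4, 0.0]
gripper_width: 0.002
gripper_force: 0.0
```

Emit:
{"fn": "play_rows", "kwargs": {
  "deltas": [
    [[0,0,0.001,0,0,0,0],[0,0,0.001,0,0,0,0]]
  ]
}}

```text
time: 3.18
eef_pos: [541.6, 43.0, 67.3]
ee_rot: [0.809, 0.588, 0.0, 0.0]
force: [-0.4, -0.5, 0.4]
gripper_width: -0.004
gripper_force: 0.0
```

Emit:
{"fn": "play_rows", "kwargs": {
  "deltas": [
    [[0,0,0.001,0,0,0,0],[0,0,0.001,0,0,0,0]]
  ]
}}

```text
time: 3.35
eef_pos: [541.5, 43.0, 66.1]
ee_rot: [0.809, 0.588, -0.0, -0.0]
force: [0.9, 0.1, 0.6]
gripper_width: 0.001
gripper_force: 0.0
```

Emit:
{"fn": "play_rows", "kwargs": {
  "deltas": [
    [[0,0,0.001,0,0,0,0],[0,0,0.001,0,0,0,0]]
  ]
}}

```text
time: 3.52
eef_pos: [541.5, 43.0, 65.0]
ee_rot: [0.809, 0.588, -0.0, -0.0]
force: [0.0, -0.2, -0.9]
gripper_width: -0.001
gripper_force: 0.0
```

Emit:
{"fn": "play_rows", "kwargs": {
  "deltas": [
    [[0,0,0.001,0,0,0,0],[0,0,0.001,0,0,0,0]]
  ]
}}

```text
time: 3.68
eef_pos: [541.4, 43.0, 63.9]
ee_rot: [0.809, 0.588, -0.0, -0.0]
force: [-0.6, 0.0, -1.1]
gripper_width: 0.001
gripper_force: 0.0
```

```bash
python3 - <<'E'
from workcell import robot
import cv2
c=robot.camera("side");a=c["frame"][170:280,220:350,::-1]
cv2.imwrite("pics/s2.png",cv2.resize(a,None,fx=5,fy=5,interpolation=cv2.INTER_CUBIC))
s=robot.get_state();print(s["force"],s["tau"],s["eef_pos"])
E
```

```text
[ 0.27297615  0.57756468 -0.28891481] [ 8.10078724e-03 -4.38857853e+01  5.16036138e+00 -1.02822107e+01
  3.51230250e-03 -3.38100304e-03  1.85183046e-03] [541.47483115  43.01680073  63.97905945]
```

View pics/s2.png

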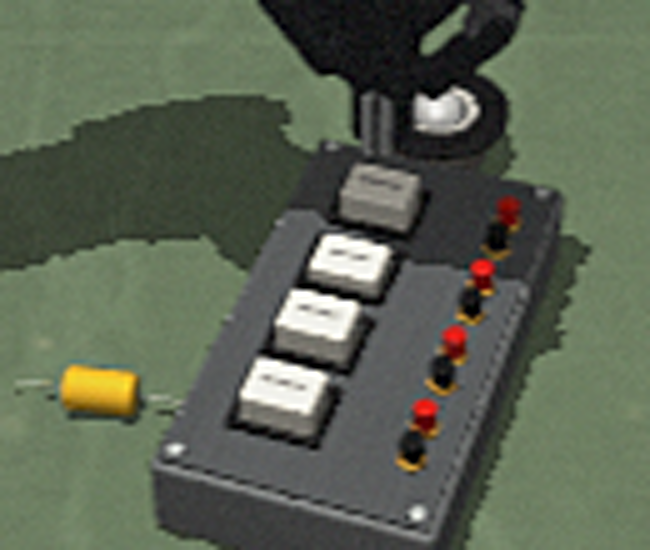

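The side view shows the fingertip end at about (295,200) in full-frame pixels, just beyond or above key 1, which is at (295,206). I'll check which of the two it is.

```bash
python3 - <<'E'
from workcell import robot
from h import *
s=robot.get_state();print(s["eef_pos"])
c=robot.camera("side")
print("side",[(z,atz(c,[(295,200.5)],z)[0].round(1)) for z in(64,68,72,76)])
c=robot.camera("wrist");T=np.array(c["cam_to_world"])
p=np.linalg.inv(T)@np.r_[s["eef_pos"],1];print("cam in world",T[:3,3].round(1),"tcp px",c["fx"]*p[0]/p[2]+c["cx"],c["fy"]*p[1]/p[2]+c["cy"])
print(atz(c,[(282,258)],64).round(1))
cv2.imwrite("pics/w2.png",c["frame"][:,:,::-1])
E
```

```text
[541.47483115  43.01680073  63.97905945]
side [(64, array([540.6,  68.3,  64. ])), (68, array([540.5,  63.8,  68. ])), (72, array([540.4,  59.2,  72. ])), (76, array([540.4,  54.6,  76. ]))]
cam in world [564.6 115.6 235.4] tcp px 282.40850390488754 247.7246207391832
[[539.6  37.8  64. ]]
```

View pics/w2.png

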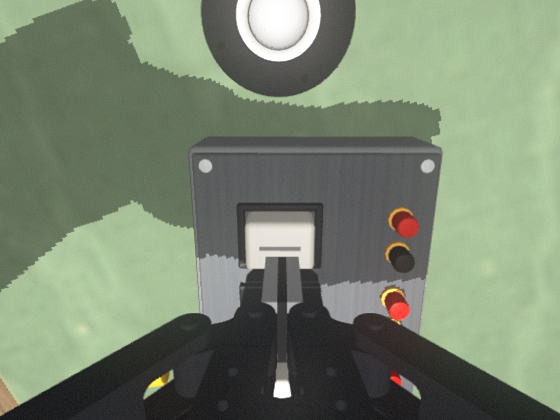

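Emit:
{"fn": "play_rows", "kwargs": {
  "deltas": [
    [[0,0,0.001,0,0,0,0],[0,0,0.002,0,0,0,0]]
  ]
}}

```text
time: 4.0
eef_pos: [541.7, 43.0, 62.1]
ee_rot: [0.809, 0.588, 0.0, 0.0]
force: [0.2, -0.4, 0.5]
gripper_width: -0.003
gripper_force: 0.0
```

Emit:
{"fn": "play_rows", "kwargs": {
  "deltas": [
    [[0,0,0.001,0,0,0,0],[0,0,0.002,0,0,0,0]]
  ]
}}

```text
time: 4.17
eef_pos: [541.5, 43.0, 60.0]
ee_rot: [0.809, 0.588, -0.0, -0.0]
force: [-0.2, 1.0, 0.1]
gripper_width: -0.003
gripper_force: 0.0
```

Emit:
{"fn": "play_rows", "kwargs": {
  "deltas": [
    [[0,0,0.001,0,0,0,0],[0,0,0.002,0,0,0,0]]
  ]
}}

```text
time: 4.33
eef_pos: [541.5, 43.0, 58.0]
ee_rot: [0.809, 0.588, -0.0, -0.0]
force: [-0.1, -0.5, 0.5]
gripper_width: 0.004
gripper_force: 0.0
```

Emit:
{"fn": "play_rows", "kwargs": {
  "deltas": [
    [[0,0,0.001,0,0,0,0],[0,0,0.002,0,0,0,0]]
  ]
}}

```text
time: 4.5
eef_pos: [541.6, 43.0, 56.0]
ee_rot: [0.809, 0.588, -0.0, 0.0]
force: [0.1, -0.4, 0.7]
gripper_width: -0.003
gripper_force: 0.0
```

Emit:
{"fn": "play_rows", "kwargs": {
  "deltas": [
    [[0,0,0.001,0,0,0,0],[0,0,0.0015,0,0,0,0]]
  ]
}}

```text
time: 4.67
eef_pos: [541.5, 43.0, 54.5]
ee_rot: [0.809, 0.588, -0.0, -0.0]
force: [-0.3, -0.5, 0.4]
gripper_width: 0.004
gripper_force: 0.0
```

Emit:
{"fn": "play_rows", "kwargs": {
  "deltas": [
    [[0,0,0.001,0,0,0,0],[0,0,0.0015,0,0,0,0]]
  ]
}}

```text
time: 4.83
eef_pos: [541.5, 43.0, 53.0]
ee_rot: [0.809, 0.588, -0.0, -0.0]
force: [-0.5, 0.5, -0.1]
gripper_width: -0.0
gripper_force: 0.0
```

```bash
python3 - <<'E'
from workcell import robot
import cv2
c=robot.camera("side");a=c["frame"][170:280,220:350,::-1]
cv2.imwrite("pics/s3.png",cv2.resize(a,None,fx=5,fy=5,interpolation=cv2.INTER_CUBIC))
E
```

```text
(no output)
```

View pics/s3.png

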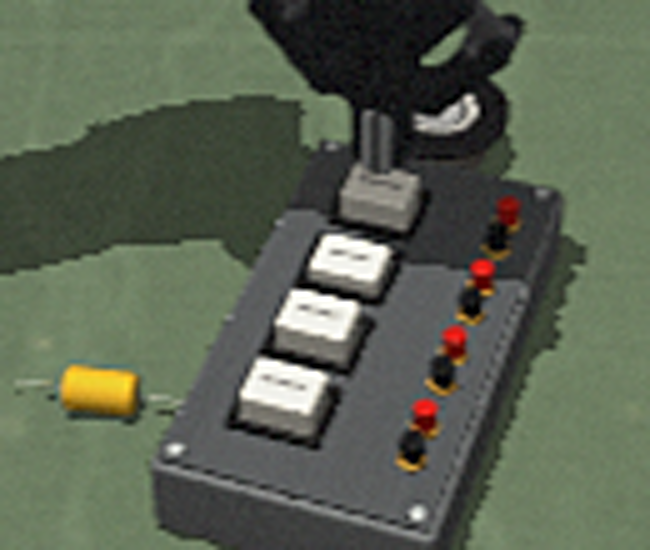

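The fingertip is now just above the middle of key 1's top, at crop (378,172). The true fingertip is therefore about 17–19 mm behind the reported TCP.

Emit:
{"fn": "play_rows", "kwargs": {
  "deltas": [
    [[0,0,0.001,0,0,0,0],[0,0,0.001,0,0,0,0]]
  ]
}}

```text
time: 5.05
eef_pos: [541.5, 43.0, 52.0]
ee_rot: [0.809, 0.588, -0.0, -0.0]
force: [-0.2, 0.3, -0.8]
gripper_width: 0.001
gripper_force: 0.0
```

Emit:
{"fn": "play_rows", "kwargs": {
  "deltas": [
    [[0,0,0.001,0,0,0,0],[0,0,0.001,0,0,0,0]]
  ]
}}

```text
time: 5.22
eef_pos: [541.5, 43.0, 51.0]
ee_rot: [0.809, 0.588, -0.0, -0.0]
force: [0.4, -0.5, -0.1]
gripper_width: -0.003
gripper_force: 0.0
```

Emit:
{"fn": "play_rows", "kwargs": {
  "deltas": [
    [[0,0,0.001,0,0,0,0],[0,0,0.001,0,0,0,0]]
  ]
}}

```text
time: 5.38
eef_pos: [541.5, 43.0, 50.0]
ee_rot: [0.809, 0.588, -0.0, -0.0]
force: [0.3, -0.0, -1.1]
gripper_width: -0.002
gripper_force: 0.0
```

Emit:
{"fn": "play_rows", "kwargs": {
  "deltas": [
    [[0,0,0.001,0,0,0,0],[0,0,0.001,0,0,0,0]]
  ]
}}

```text
time: 5.55
eef_pos: [541.5, 43.0, 49.0]
ee_rot: [0.809, 0.588, -0.0, -0.0]
force: [1.2, 0.1, -0.1]
gripper_width: 0.001
gripper_force: 0.0
```

Emit:
{"fn": "play_rows", "kwargs": {
  "deltas": [
    [[0,0,0.001,0,0,0,0],[0,0,0.001,0,0,0,0]]
  ]
}}

```text
time: 5.72
eef_pos: [541.5, 43.0, 48.0]
ee_rot: [0.809, 0.588, -0.0, -0.0]
force: [0.1, 0.4, 0.4]
gripper_width: -0.005
gripper_force: 0.0
```

Emit:
{"fn": "play_rows", "kwargs": {
  "deltas": [
    [[0,0,0.001,0,0,0,0],[0,0,0.001,0,0,0,0]]
  ]
}}

```text
time: 5.88
eef_pos: [541.5, 43.0, 47.0]
ee_rot: [0.809, 0.588, -0.0, -0.0]
force: [0.1, 0.8, -0.3]
gripper_width: 0.001
gripper_force: 0.0
```

Emit:
{"fn": "play_rows", "kwargs": {
  "deltas": [
    [[0,0,0.001,0,0,0,0],[0,0,0.001,0,0,0,0]]
  ]
}}

```text
time: 6.05
eef_pos: [541.5, 43.0, 46.0]
ee_rot: [0.809, 0.588, -0.0, -0.0]
force: [1.2, -0.1, -0.3]
gripper_width: -0.0
gripper_force: 0.0
```

Emit:
{"fn": "play_rows", "kwargs": {
  "deltas": [
    [[0,0,0.001,0,0,0,0],[0,0,0.001,0,0,0,0]]
  ]
}}

```text
time: 6.22
eef_pos: [541.5, 43.0, 45.0]
ee_rot: [0.809, 0.588, -0.0, -0.0]
force: [-0.2, 0.2, 0.3]
gripper_width: -0.003
gripper_force: 0.0
```

```bash
python3 - <<'E'
from workcell import robot
import cv2
s=robot.get_state();print(s["force"],s["wrist_torque"],s["tau"].round(2))
f=cv2.imread("pics/side0.png");
c=robot.camera("side");a=c["frame"][:,:,::-1]
cv2.imwrite("pics/s4f.png",a)
print(a[190:215,288:303].mean(2).astype(int))
E
```

```text
[-0.21998502  0.20115527  0.29924496] [-0.05294533  0.02978798  0.03927833] [ 3.000e-02 -4.488e+01  5.060e+00 -9.460e+00  0.000e+00 -2.000e-02
  0.000e+00]
[[ 12  26  15  18  22  18  17  24  25  17  20  19  25  22  25]
 [ 17   6  19  18  26  19  16  20  19   9  25  18  21  13  22]
 [ 99  42  19  24  15  20  14  20  26  24  14  18  19  22  18]
 [129  81  10  18  20  18  19   6  25  19  18  16  20  26  34]
 [125  98  38  14   8  26  46  22  19  24  19  29  14  20  21]
 [119 107  63   8  72 115  88  44  28  11  22  16  32  12  14]
 [120 106  64   7  72  96  57  57  97  85  39  22  18  20  17]
 [125 108  63   4  70  93  50  50  84  78  42  19  20  19  18]
 [ 92  89  40  10  70  93  52  48  82  77  39  18  22  21  23]
 [ 57  52  30  20  77  95  51  48  85  77  41  18  18  21  27]
 [ 50  39  30  12  74  95  53  52  85  80  39  16  15  11  26]
 [ 54  49  25   2  69  97  50  50  85  77  38  17  16  25  39]
 [ 56  40  19  10  69  97  57  50  82  78  45  23  21  21  48]
 [ 50  51  47  21  67  92  51  44  86  80  37  10   8  36  51]
 [ 46  41 129 125  91  92  50  52  85  78  34   3  49  58  42]
 [ 37  72 132 138 105  73  28  47  83  79  40  57 126 153 159]
 [ 38 113 147 145 104  71  40  43  79  72  87 136 150 146 146]
 [ 76 128 145 146 143 145 121 115  95  89  99  90 126 143 135]
 [130 154 147 141 142 139 145 142 147 144 140 143 145 145 115]
 [ 98 126 136 144 154 156 151 146 141 143 143 141 147 136 105]
 [ 93 110 107 105 106 118 129 139 155 157 151 148 145 115  88]
 [ 96 112 108 110 108 105 109 107 103 106 124 142 144 106  86]
 [103 121 111 112 111 107 109 106 110 102 106 104 109  94  78]
 [ 61  88 108 122 118 115 112 111 109 106 110 109 106  97  60]
 [ 18  32  22  36  37  77  86 110 116 117 117 114 111  88  42]]
```

Emit:
{"fn": "play_rows", "kwargs": {
  "deltas": [
    [[0,0,0.001,0,0,0,0],[0,0,0.002,0,0,0,0],[0,0,0.003,0,0,0,0],[0,0,0.003,0,0,0,0]]
  ]
}}

```text
time: 6.6
eef_pos: [541.4, 43.1, 41.9]
ee_rot: [0.809, 0.588, -0.0, -0.0]
force: [-0.4, 0.3, 0.5]
gripper_width: -0.0
gripper_force: 0.0
```

Emit:
{"fn": "play_rows", "kwargs": {
  "deltas": [
    [[0,0,0.001,0,0,0,0],[0,0,0.0015,0,0,0,0],[0,0,0.0015,0,0,0,0]]
  ]
}}

```text
time: 6.85
eef_pos: [541.5, 43.0, 40.5]
ee_rot: [0.809, 0.588, -0.0, -0.0]
force: [-0.3, 1.2, -0.6]
gripper_width: 0.002
gripper_force: 0.0
```

Emit:
{"fn": "play_rows", "kwargs": {
  "deltas": [
    [[0,0,0.001,0,0,0,0],[0,0,0.0015,0,0,0,0]]
  ]
}}

```text
time: 7.02
eef_pos: [541.6, 43.0, 39.0]
ee_rot: [0.809, 0.588, 0.0, -0.0]
force: [0.1, -0.3, -0.3]
gripper_width: 0.002
gripper_force: 0.0
```

Emit:
{"fn": "play_rows", "kwargs": {
  "deltas": [
    [[0,0,0.001,0,0,0,0],[0,0,0.001,0,0,0,0]]
  ]
}}

```text
time: 7.18
eef_pos: [541.6, 43.0, 38.3]
ee_rot: [0.809, 0.588, 0.0, -0.0]
force: [-1.2, -0.0, 3.7]
gripper_width: -0.0
gripper_force: 2.1
```

Emit:
{"fn": "play_rows", "kwargs": {
  "deltas": [
    [[0,0,0.001,0,0,0,0],[0,0,0.001,0,0,0,0]]
  ]
}}

```text
time: 7.35
eef_pos: [541.6, 43.0, 37.3]
ee_rot: [0.809, 0.588, 0.0, -0.0]
force: [-0.8, 1.6, 4.8]
gripper_width: -0.001
gripper_force: 2.6
```

Key 1 made contact at reported z ≈ 38.4 and sank 1 mm at 4.8 N, so it is up. Now for key 2.

Emit:
{"fn": "play_rows", "kwargs": {
  "deltas": [
    [[0,0,-0.006,0,0,0,0],[0,0,-0.015,0,0,0,0],[-0.012,0,-0.015,0,0,0,0],[-0.028,0,-0.015,0,0,0,0],[-0.04,0,-0.015,0,0,0,0],[-0.045,0,-0.012,0,0,0,0],[-0.045,0,-0.008,0,0,0,0],[-0.045,0,-0.005,0,0,0,0],[-0.045,0,-0.003,0,0,0,0],[-0.045,0,-0.003,0,0,0,0]]
  ]
}}

```text
time: 8.18
eef_pos: [527.6, 1.1, 39.4]
ee_rot: [0.808, 0.589, -0.0, -0.0]
force: [0.7, 0.3, 0.6]
gripper_width: -0.004
gripper_force: 0.0
```

Emit:
{"fn": "play_rows", "kwargs": {
  "deltas": [
    [[0,0,0.001,0,0,0,0],[0,0,0.002,0,0,0,0],[0,0,0.002,0,0,0,0]]
  ]
}}

```text
time: 8.43
eef_pos: [527.7, 0.6, 37.9]
ee_rot: [0.809, 0.588, -0.0, -0.0]
force: [0.0, 1.3, -0.2]
gripper_width: 0.004
gripper_force: 0.0
```

Emit:
{"fn": "play_rows", "kwargs": {
  "deltas": [
    [[0,0,0.001,0,0,0,0],[0,0,0.001,0,0,0,0]]
  ]
}}

```text
time: 8.6
eef_pos: [527.7, 0.4, 37.1]
ee_rot: [0.809, 0.588, 0.0, 0.0]
force: [0.9, 0.0, 0.2]
gripper_width: -0.002
gripper_force: 0.0
```

Emit:
{"fn": "play_rows", "kwargs": {
  "deltas": [
    [[0,0,0.001,0,0,0,0],[0,0,0.001,0,0,0,0]]
  ]
}}

```text
time: 8.77
eef_pos: [527.7, 0.2, 36.0]
ee_rot: [0.809, 0.588, -0.0, -0.0]
force: [-0.5, -0.2, 0.7]
gripper_width: -0.004
gripper_force: 0.0
```

Key 2 is lower, with no contact at 36. I'll go down to about 33 and then creep.

Emit:
{"fn": "play_rows", "kwargs": {
  "deltas": [
    [[0,0,0.001,0,0,0,0],[0,0,0.002,0,0,0,0],[0,0,0.003,0,0,0,0],[0,0,0.003,0,0,0,0]]
  ]
}}

```text
time: 9.1
eef_pos: [527.6, 0.2, 32.9]
ee_rot: [0.809, 0.588, -0.0, -0.0]
force: [-1.1, 0.2, 0.6]
gripper_width: 0.001
gripper_force: 0.0
```

Emit:
{"fn": "play_rows", "kwargs": {
  "deltas": [
    [[0,0,0.001,0,0,0,0],[0,0,0.001,0,0,0,0]]
  ]
}}

```text
time: 9.27
eef_pos: [527.7, 0.2, 32.2]
ee_rot: [0.809, 0.588, 0.0, -0.0]
force: [-0.8, -0.5, 1.6]
gripper_width: -0.0
gripper_force: 1.0
```

Emit:
{"fn": "play_rows", "kwargs": {
  "deltas": [
    [[0,0,0.0007,0,0,0,0],[0,0,0.0007,0,0,0,0]]
  ]
}}

```text
time: 9.43
eef_pos: [527.7, 0.2, 31.8]
ee_rot: [0.809, 0.588, 0.0, -0.0]
force: [-1.0, -0.4, 5.4]
gripper_width: -0.005
gripper_force: 2.8
```

Key 2 made contact at 32.2 and is stiff (5.4 N for about 0.4 mm), so it is the latched one. Keys 3 and 4 still need a tap.

Emit:
{"fn": "play_rows", "kwargs": {
  "deltas": [
    [[0,0,-0.008,0,0,0,0],[0,0,-0.02,0,0,0,0],[-0.012,0,-0.021,0,0,0,0],[-0.028,0,-0.021,0,0,0,0],[-0.04,0,-0.021,0,0,0,0],[-0.0455,0,-0.018,0,0,0,0],[-0.0455,0,-0.013,0,0,0,0],[-0.0455,0,-0.01,0,0,0,0],[-0.0455,0,-0.0085,0,0,0,0],[-0.0455,0,-0.0085,0,0,0,0]]
  ]
}}

```text
time: 10.27
eef_pos: [513.5, -42.3, 39.2]
ee_rot: [0.809, 0.588, -0.0, -0.0]
force: [1.0, 0.4, -0.3]
gripper_width: -0.003
gripper_force: 0.0
```

Emit:
{"fn": "play_rows", "kwargs": {
  "deltas": [
    [[0,0,0.001,0,0,0,0],[0,0,0.0015,0,0,0,0],[0,0,0.0015,0,0,0,0]]
  ]
}}

```text
time: 10.52
eef_pos: [513.8, -42.3, 38.6]
ee_rot: [0.809, 0.588, 0.0, -0.0]
force: [-1.1, 0.6, 5.1]
gripper_width: -0.003
gripper_force: 2.0
```

Emit:
{"fn": "play_rows", "kwargs": {
  "deltas": [
    [[0,0,0.001,0,0,0,0],[0,0,0.001,0,0,0,0]]
  ]
}}

```text
time: 10.68
eef_pos: [513.8, -42.3, 37.6]
ee_rot: [0.809, 0.588, 0.0, -0.0]
force: [-0.3, 1.6, 5.4]
gripper_width: 0.002
gripper_force: 2.5
```

Key 3 is up. Next is key 4.

Emit:
{"fn": "play_rows", "kwargs": {
  "deltas": [
    [[0,0,-0.006,0,0,0,0],[0,0,-0.015,0,0,0,0],[-0.012,0,-0.015,0,0,0,0],[-0.028,0,-0.015,0,0,0,0],[-0.04,0,-0.015,0,0,0,0],[-0.046,0,-0.012,0,0,0,0],[-0.046,0,-0.007,0,0,0,0],[-0.046,0,-0.004,0,0,0,0],[-0.046,0,-0.0025,0,0,0,0],[-0.046,0,-0.0025,0,0,0,0]]
  ]
}}

```text
time: 11.52
eef_pos: [499.4, -86.0, 39.2]
ee_rot: [0.808, 0.589, -0.0, -0.001]
force: [0.2, 0.9, -0.5]
gripper_width: 0.001
gripper_force: 0.0
```

Emit:
{"fn": "play_rows", "kwargs": {
  "deltas": [
    [[0,0,0.001,0,0,0,0],[0,0,0.0015,0,0,0,0],[0,0,0.0015,0,0,0,0]]
  ]
}}

```text
time: 11.77
eef_pos: [499.6, -86.1, 38.6]
ee_rot: [0.809, 0.588, 0.0, -0.0]
force: [-0.0, 1.5, 4.0]
gripper_width: 0.0
gripper_force: 2.0
```

Emit:
{"fn": "play_rows", "kwargs": {
  "deltas": [
    [[0,0,0.0007,0,0,0,0],[0,0,0.0007,0,0,0,0]]
  ]
}}

```text
time: 11.93
eef_pos: [499.6, -86.1, 37.9]
ee_rot: [0.809, 0.588, 0.0, -0.0]
force: [-0.2, 2.0, 4.1]
gripper_width: 0.001
gripper_force: 2.3
```

Key 4 is up too. Going back to key 2.

Emit:
{"fn": "play_rows", "kwargs": {
  "deltas": [
    [[0,0,-0.008,0,0,0,0],[0,0,-0.017,0,0,0,0],[0.016,0,-0.018,0,0,0,0],[0.038,0,-0.018,0,0,0,0],[0.06,0,-0.018,0,0,0,0],[0.08,0,-0.018,0,0,0,0],[0.09,0,-0.018,0,0,0,0],[0.092,0,-0.016,0,0,0,0],[0.092,0,-0.01,0,0,0,0],[0.092,0,-0.005,0,0,0,0]]
  ]
}}

```text
time: 12.77
eef_pos: [527.5, -0.7, 42.5]
ee_rot: [0.809, 0.587, -0.0, 0.0]
force: [-0.1, -0.8, 0.8]
gripper_width: 0.001
gripper_force: 0.0
```

Emit:
{"fn": "play_rows", "kwargs": {
  "deltas": [
    [[0,0,0.004,0,0,0,0],[0,0,0.007,0,0,0,0],[0,0,0.009,0,0,0,0],[0,0,0.009,0,0,0,0]]
  ]
}}

```text
time: 13.1
eef_pos: [527.2, -0.2, 33.1]
ee_rot: [0.809, 0.587, -0.001, -0.0]
force: [0.3, -0.4, 0.7]
gripper_width: -0.005
gripper_force: 0.0
```

Emit:
{"fn": "play_rows", "kwargs": {
  "deltas": [
    [[0,0,0.001,0,0,0,0],[0,0,0.002,0,0,0,0],[0,0,0.003,0,0,0,0],[0,0,0.004,0,0,0,0],[0,0,0.0045,0,0,0,0],[0,0,0.005,0,0,0,0],[0,0,0.0055,0,0,0,0],[0,0,0.006,0,0,0,0],[0,0,0.006,0,0,0,0]]
  ]
}}

```text
time: 13.85
eef_pos: [527.9, 0.2, 29.0]
ee_rot: [0.809, 0.588, 0.0, -0.0]
force: [-2.7, 0.0, 13.1]
gripper_width: -0.0
gripper_force: 6.3
```

Emit:
{"fn": "play_rows", "kwargs": {
  "deltas": [
    [[0,0,0.0007,0,0,0,0],[0,0,0.0014,0,0,0,0],[0,0,0.002,0,0,0,0],[0,0,0.0026,0,0,0,0],[0,0,0.003,0,0,0,0],[0,0,0.003,0,0,0,0]]
  ]
}}

```text
time: 14.35
eef_pos: [528.0, 0.3, 26.8]
ee_rot: [0.809, 0.588, 0.001, -0.0]
force: [-3.8, -0.9, 19.1]
gripper_width: 0.003
gripper_force: 9.7
```

The hard stop is reached: z 26.8 at 19 N. Releasing gently and lifting clear.

Emit:
{"fn": "play_rows", "kwargs": {
  "deltas": [
    [[0,0,-0.002,0,0,0,0],[0,0,-0.005,0,0,0,0],[0,0,-0.009,0,0,0,0],[0,0,-0.014,0,0,0,0],[0,0,-0.022,0,0,0,0],[0,0,-0.035,0,0,0,0],[0,0,-0.055,0,0,0,0],[0,0,-0.08,0,0,0,0],[0,0,-0.11,0,0,0,0],[0,0,-0.13,0,0,0,0]]
  ]
}}

```text
time: 15.18
eef_pos: [528.5, 0.7, 157.0]
ee_rot: [0.809, 0.588, 0.001, 0.001]
force: [0.0, 0.1, -0.1]
gripper_width: 0.002
gripper_force: 0.0
```

Emit:
{"fn": "play_rows", "kwargs": {
  "deltas": [
    [[0.02,0,-0.02,0,0,0,0],[0.05,0,-0.04,0,0,0,0],[0.08,0,-0.05,0,0,0,0],[0.1,0,-0.05,0,0,0,0],[0.1,0,-0.05,0,0,0,0],[0.1,0,-0.05,0,0,0,0]]
  ]
}}

```text
time: 15.68
eef_pos: [558.7, 97.7, 204.9]
ee_rot: [0.808, 0.59, 0.0, -0.0]
force: [-0.3, -1.0, -0.0]
gripper_width: 0.002
gripper_force: 0.0
```

```bash
python3 - <<'E'
from workcell import robot
import cv2
c=robot.camera("side");a=c["frame"][170:290,220:350,::-1]
cv2.imwrite("pics/s5.png",cv2.resize(a,None,fx=4.5,fy=4.5,interpolation=cv2.INTER_CUBIC))
E
```

```text
(no output)
```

View pics/s5.png

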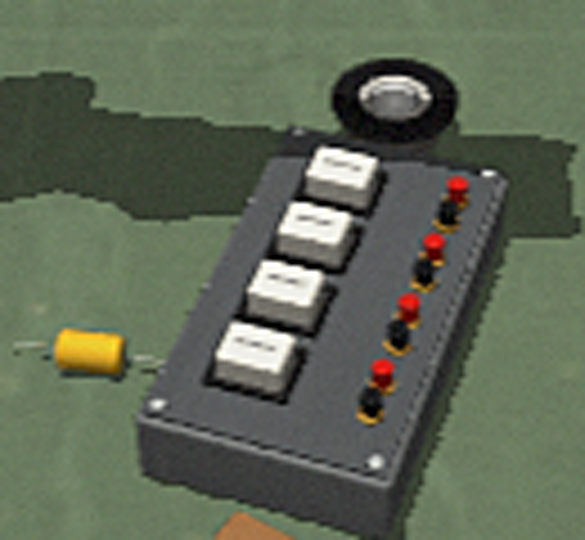

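All four keys now stand at the same height, at crop (343,165), (316,222), (288,280) and (257,343). The tweeter, sanding block and capacitor are where they were.

```bash
python3 -c "
from workcell import robot
print(robot.sign_off())"
```

```text
the job is handed in; nothing more can be done
None
```

I tapped all four keys from left to right, found the second from the left latched, pressed it fully in and let it spring back; the final side view shows all four keys up and the loose parts unmoved, and the job is handed in (about 16 s on the robot's clock).

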